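# Clear the spanner from the sampler tray, load the tube rack and start the run

## Task

A spanner was left lying on the sampler tray, in the way of the tube rack: hang it by its eye on the free hook of the two lab stands. Then push the tube rack along its tray fully home against the end stop, and only then press the three keys on the panel all the way down, one at a time, each let up before the next: the square key, then the round key, then the long bar key. Leave the other things on the bench where they are.

Things in the scene. Friction and masses are not known exactly. Their poses are not given: they have to be found in the camera images.
- tray: fixed white sampler tray, 250 x 280 mm, floor 10 mm thick (its top, on which the spanner lies, is 10 mm above the bench). Origin: centre of its underside. Its y axis runs along the rack's slide: the rack stands on the +y end, the end stop wall is at the -y end. Yaw varies.
- tray_stop (a point): top middle of the tray's end stop, on the face that the rack meets (40 mm above the bench)
- rack (a joint): travel of the tube rack (grey carriage with four orange-capped tubes, 170 mm along the tray's x, 70 mm along its y, 102 mm high over the bench) along the tray's -y, m: starts at 0 to 0.02; 0.190 is fully home at the stop. Friction about 2.5 N plus 8 N per m/s; stays where left; cannot get home past the spanner
- rack_push (a point): middle of the flat upright plate at the rack's +y side, on its outer face (the face to push towards the tray's -y), 60 mm above the bench; the plate is 170 mm wide along the tray's x and reaches 80 mm above the bench. Moves with the rack; axes as the tray's.
- spanner: loose steel spanner, 193 mm long, 130-200 g; round eye at its +x end (away from the robot), open jaw 46 mm wide at -x, black grip between: x -50 to +30 mm, 22 mm wide, 16 mm tall; steel 8 mm thick. Origin: underside, near the balance point; x along its length to the eye, z up as it lies. Lies on the tray ahead of the rack, 40 mm or more free on each side of the grip
- spanner_eye (a point): centre of the spanner's eye (inner diameter 38 mm, outer 54 mm, 8 mm thick), 68 mm from the body's origin along +x and 4 mm above its underside
- stand_free: fixed lab stand with the free hook: grey base 100 x 110 x 14 mm, rod 14 mm thick, 265 mm tall at x = +30 mm; hook of 10 mm bar: arm 215 mm above the bench from the rod along -x (roughly to the robot) to x = -50 mm, there turned straight up. Origin: centre of the base's underside. The eye goes down over the upturned end and the spanner then hangs from the arm
- hook_tip (a point): top of the free hook's upturned end (33 mm above the arm's axis)
- hook_seat (a point): on the axis of the free hook's arm, about halfway between its upturned end and the clamp (25 mm from the upturned end's axis), 215 mm above the bench
- stand_busy: an identical fixed stand whose hook already carries another spanner (fixed to it, hanging down to 36 mm above the bench); not to be used. Which of the two places is which varies.
- busy_tip (a point): top of the occupied hook's upturned end
- panel: fixed white key panel 150 x 230 mm, 45 mm tall; origin: centre of its underside. Three grey keys stand in a row along its y axis, 68 mm apart, in an order that varies.
- key_square (a joint): how far the square key is pressed, m: 0 up, 0.006 fully down; spring, about 1 N to start and 4.5 N fully down
- key_round (a joint): how far the round key is pressed, m: 0 up, 0.006 fully down; spring, about 1 N to start and 4.5 N fully down
- key_bar (a joint): how far the long bar key is pressed, m: 0 up, 0.006 fully down; spring, about 1 N to start and 4.5 N fully down
- key_square_top (a point): centre of the top of the square key, 36 x 36 mm, grey; 63 mm above the bench when up (18 mm above the panel)
- key_round_top (a point): centre of the top of the round key, 38 mm diameter, grey; 63 mm above the bench when up (18 mm above the panel)
- key_bar_top (a point): centre of the top of the long bar key, 80 mm along the panel's x and 24 mm wide, grey; 63 mm above the bench when up (18 mm above the panel)
- wash_bottle: white plastic wash bottle, 64 mm diameter, 160 mm tall; a bystander to leave alone
- beaker: open glass beaker, 70 mm diameter, 90 mm tall; a bystander to leave alone
- jar: amber glass jar with black cap, 56 mm diameter, 75 mm tall; a bystander to leave alone
- driver: loose screwdriver with black handle, no eye; a bystander to leave alone
- tip_box: blue pipette-tip box 85 x 120 x 60 mm; a bystander to leave alone
- weight: brass cylinder weight, 48 mm diameter, 50 mm tall; a bystander to leave alone
Things that resemble listed ones, but are neither listed nor needed, are in the scene too. What is meant by the spanner is not pink or yellow, and is the larger of those in its own colour.

How it is judged:
By the outcome, as a careful person would: the job done as asked, in the order asked, and still so for the second after the job is handed in, with the robot touching nothing.
It also fails if it takes over 70 s, if anything falls off the work surface, if the arm or the gripper's body presses on something with over 40 N, if the wrist force passes 120 N, or if a joint passes its speed limit or range.

## Robot

A 7-joint arm with a two-finger parallel gripper is mounted at the origin on the work surface. World frame = base frame: x ahead of the robot, y to its left, z up, the work surface at z = 0. Lengths are in m, angles in rad, forces in N, time in s.
With the tool pointing down it reaches from about 0.425 to 0.925 m from the base axis. Payload 6.8 kg.
Tool frame: the origin (TCP) lies at the very end of the fingers, on their centre line; the grasp point (between the pads) lies 19 mm behind it (grip_point_offset is the distance from the TCP to the grasp point, in m); z points along the fingers, y is the line along which they close (so a half turn about z gives the same grasp; the last joint's range is limited). The gripper opens to 85 mm and grips with 20 to 120 N. Pads are 22 mm wide; open, the fingers measure 114 mm over their backs; the gripper's body (76 mm by 85 mm) begins 54 mm behind the grasp point. The pads swing forward as they close: fully open they stand 13 mm farther back than shut.
Start: joints at [1.15, 0.477, 0.022, 1.555, -0.011, 1.109, -0.083], TCP at [0.208, -0.642, 0.231] pointing down, gripper open.
Joint ranges: [-2.96, 2.96], [-0.34, 2.1], [-1.41, 1.46], [0.24, 2.44], [-1.37, 4.51], [0.17, 1.92], [-2.96, 2.96]. Speed limits (rad/s): [2.39, 2.39, 3.14, 3.14, 3.14, 3.14, 3.14].

## Interface

Orientations are given as a unit quaternion [w, x, y, z].
In Python, from station import * gives the robot as it stands.
- The arm moves only by the tool carry_out, never from a script. Its argument "rows" is text: rows parted by semicolons, each of 4 numbers parted by spaces: the shift along the world's x, y, z in mm, then the turn about the world's z in degrees. In form: dx dy dz yaw; .... A call has 1 to 10 rows; each row shifts and turns the commanded pose from where the row before left it; what a row does not reach is not made up. A row lasts 1/8 s, in which the tool goes at most 62.5 mm and 10.7 degrees, less where a joint would pass 70% of its speed; a pose out of reach is approached as far as the arm can. A call is refused whole if a number of a shift passes 62.5 or a number of a turn 10.7, either way. A call with a gripper value outside its range is refused whole. "claw" is the finger opening in mm, from 0 to 85.4, set as the call begins (left out, the last holds). The fingers move at their own pace and stop on an object; "force" is the grip in N (left out, the last holds). Time passes only in rows, so rows that do not move let the fingers close. It gives the time, the measured TCP pose, the force, the opening and the grip force at its end, in the units of the state.
- get_obs(): the state, without advancing time (a new reading comes with each control period).
- read_camera(name): name is "scene" or "side" or "wrist"; returns a dict with "img" (480x640x3 uint8, blue, green, red), "fov_y" (degrees; the focal length in pixels is half the picture's height over the tangent of half this angle, whatever the lens; pixels are square), "cx", "cy" (the principal point, pixels), "world_to_cam" (4x4, takes a point from world to camera coordinates). Camera axes: x right, y up, looking along -z (the intrinsics and any distortion apply to the point x, -y, -z); pixel columns grow to the right and rows downward; lengths in m; the calibration is good to about 2 mm. A picture is of the moment at which its call begins. There is no depth.
- hand_in(): hands the job in; it is judged then, once.
Trained networks look in the newest picture that a camera, given by its name, has taken for a name from the list of things; names that differ only in an ending like _2 or _b are one class to them, and where a whole thing is asked for, a point or a joint stands for the part that bears it (a point fixed in the world has none). Each returns a list of dicts, best first, with "confidence" (0 to 1); they miss things now and then, are a little off and sometimes report something else, mostly with a low value. They report only what shows in the picture. A call takes as long as a camera call. They do not tell look-alikes from the thing itself.
- recognise(camera, thing): "centre" ([column, row] in pixels, amid what is visible of it).
- outline_of(camera, thing): "pixels" (480x640 bool, what is visible of it) and "centre" ([column, row] in pixels, amid what is visible of it).
- place_of(camera, thing): "centre" ([column, row] in pixels: a listed point, or the origin of a listed thing).
The state is a dict: "t": time; "q": joint angles; "joint_vel": joint speeds; "joint_torque": joint torques, N m; "eef_pos": TCP position; "tool_rot": TCP orientation; "contact_force": force on the tool from outside, world axes, zero at the start; "torque": the same for the moment, N m; "gripper_width": opening from 0.0 (shut) to 1.0 (fully open); "grasp_force": force on a finger pad.
Only numpy, scipy, OpenCV 4.12 (cv2) and the standard library are available. Lean on these libraries where they do the work, as an engineer would, in place of code of your own. Each camera call takes 0.05 s, during which the arm holds its last target. There are 200 camera calls.

## Working session

There is one attempt and no reset: what is moved stays moved. The work goes in short steps, Python scripts to look and compute and a tool call to move; the robot and the scene stay as the last step left them, time stands still between calls to the robot, and variables do not carry over. Pictures are saved under pics/ and viewed, at most 10 in all, crops included, and the job is handed in when it is done.

Besides the shell and the picture viewer there is one more tool, called after "Emit:" as name(argument=value, ...) on one line, values as JSON. carry_out: Moves the arm, as the interface text tells. Its arguments: {"type":"object","properties":{"rows":{"type":"string"},"claw":{"type":"number"},"force":{"type":"number"}},"required":["rows"]}

```bash
mkdir -p pics; ls; cat > h.py <<'E'
from station import *
import numpy as np, cv2
def snap(n):
    c=read_camera(n); return c
def pix(c,p):
    f=240/np.tan(np.radians(c["fov_y"])/2); q=np.array(c["world_to_cam"])@np.r_[p,1]
    return np.array([c["cx"]+f*q[0]/-q[2], c["cy"]-f*q[1]/-q[2]])
def ray(c,uv):
    f=240/np.tan(np.radians(c["fov_y"])/2); M=np.linalg.inv(np.array(c["world_to_cam"]))
    d=M[:3,:3]@np.array([(uv[0]-c["cx"])/f,-(uv[1]-c["cy"])/f,-1]); return M[:3,3],d
def atz(c,uv,z):
    o,d=ray(c,uv); return o+d*(z-o[2])/d[2]
E
python3 - <<'E'
from h import *
for n in ["scene","side"]:
    c=snap(n); cv2.imwrite(f"pics/{n}0.png",c["img"])
    print(n,[k for k in c],c["fov_y"],c["cx"],c["cy"],{k:c[k] for k in c if k not in("img","world_to_cam")})
    print(np.linalg.inv(c["world_to_cam"]).round(3))
Z=dict(tray_stop=.04,rack_push=.06,spanner_eye=.014,spanner=.01,hook_tip=.248,hook_seat=.215,busy_tip=.248,key_square_top=.063,key_round_top=.063,key_bar_top=.063,tray=0,panel=0,stand_free=0)
for n in ["scene","side"]:
    c=snap(n)
    for t,z in Z.items():
        for d in place_of(n,t)[:3]: print(n,t,round(d["confidence"],2),np.round(d["centre"],1),atz(c,d["centre"],z).round(4))
E
```

```text
pics
scene ['img', 'fov_y', 'cx', 'cy', 'world_to_cam'] 44.20429886874538 325.112027204967 238.06138450506526 {'fov_y': 44.20429886874538, 'cx': 325.112027204967, 'cy': 238.06138450506526}
[[ 0.884 -0.355  0.303  0.873]
 [ 0.467  0.661 -0.588 -0.743]
 [ 0.008  0.662  0.75   1.149]
 [ 0.     0.     0.     1.   ]]
side ['img', 'fov_y', 'cx', 'cy', 'world_to_cam'] 49.03339680829475 327.495597368804 232.07336575302628 {'fov_y': 49.03339680829475, 'cx': 327.495597368804, 'cy': 232.07336575302628}
[[ 0.91   0.241 -0.338  0.032]
 [-0.415  0.521 -0.746 -0.987]
 [-0.004  0.819  0.574  0.953]
 [ 0.     0.     0.     1.   ]]
scene tray_stop 0.38 [228.9 437.8] [ 0.5002 -0.415   0.04  ]
scene rack_push 0.61 [354.6 242.7] [0.5025 0.1312 0.06  ]
scene rack_push 0.6 [352.4 191.6] [0.419  0.2894 0.06  ]
scene spanner_eye 0.96 [286.8 163.2] [0.1818 0.3487 0.014 ]
scene spanner_eye 0.94 [199.8 329.1] [ 0.2925 -0.2286  0.014 ]
scene spanner_eye 0.67 [346.3 314.7] [ 0.566  -0.0382  0.014 ]
scene spanner 0.94 [287.1 178.9] [0.2136 0.2955 0.01  ]
scene spanner 0.9 [320. 308.] [ 0.5026 -0.0479  0.01  ]
scen
[... 1119 characters left out ...]
]
side spanner 0.78 [296.2 388.9] [ 0.2755 -0.2775  0.01  ]
side spanner 0.65 [357.6 201.9] [0.7525 0.3578 0.01  ]
side hook_tip 0.77 [279.9 145.4] [0.5049 0.4089 0.248 ]
side hook_tip 0.53 [319.9 241.9] [ 0.414  -0.0992  0.248 ]
side hook_seat 0.76 [284.8 146.7] [0.5379 0.4588 0.215 ]
side hook_seat 0.39 [292.5 205.6] [0.4319 0.1208 0.215 ]
side busy_tip 0.97 [305.8 167.5] [0.5219 0.2441 0.248 ]
side key_square_top 0.67 [423.3 383.6] [ 0.5078 -0.4154  0.063 ]
side key_round_top 0.75 [406.5 364.4] [ 0.503  -0.3567  0.063 ]
side key_bar_top 0.58 [389.8 344.3] [ 0.4994 -0.2911  0.063 ]
side tray 0.72 [388.9 344.4] [ 0.5303 -0.2412 -0.    ]
side panel 0.6 [404.4 383.6] [ 0.5032 -0.3574 -0.    ]
```

View pics/scene0.png

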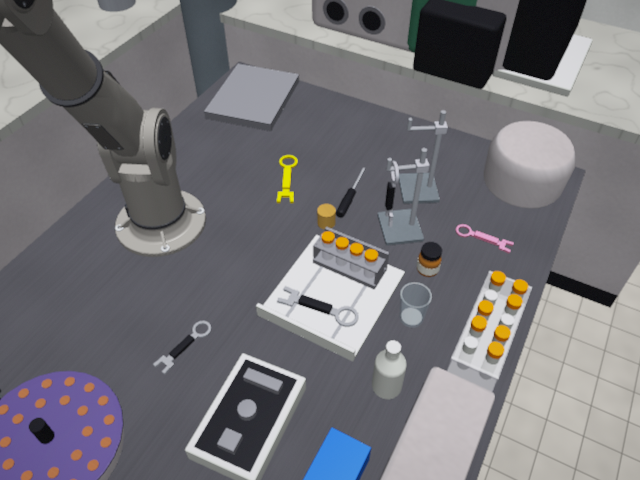

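View pics/side0.png

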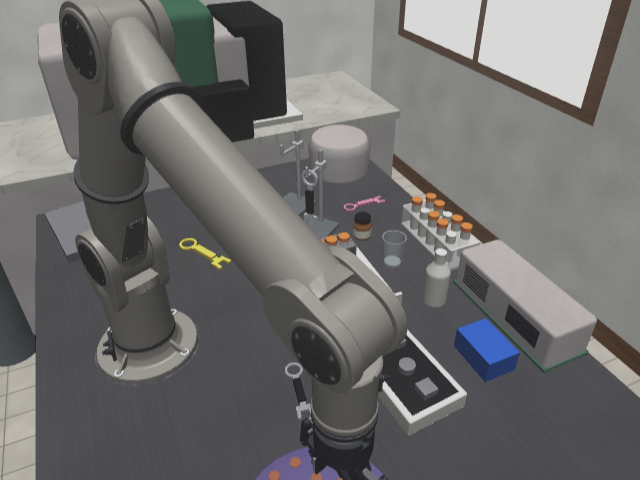

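Scene view: the target spanner lies on the tray (eye at 346,315; jaw at 285,297), ahead of the rack at (350,255). The free hook is the rear stand (tip 410,120) and the occupied one is nearer (388,160). On the panel the bar is at (263,377), the round key at (247,408) and the square key at (229,440). In the side view the arm hides the tray.

Emit:
carry_out(rows="0 0 60 0;20 55 40 0;25 60 20 0;25 60 0 0;25 60 0 0;25 60 0 0;25 60 0 0;25 60 0 0;25 60 0 0;25 60 0 0")

```text
t: 2.75
eef_pos: [0.417, -0.1329, 0.3454]
tool_rot: [0.0, 0.988, 0.156, 0.001]
contact_force: [1.5, -0.8, 0.4]
gripper_width: 0.997
grasp_force: 0.0
```

Emit:
carry_out(rows="20 35 0 0;0 0 0 0;0 0 0 0;0 0 0 0")

```text
t: 3.25
eef_pos: [0.4361, -0.1011, 0.3449]
tool_rot: [0.0, 0.988, 0.155, -0.0]
contact_force: [-0.1, 1.0, -0.4]
gripper_width: 1.001
grasp_force: 0.0
```

```bash
cat > look.py <<'E'
from h import *
from scipy.optimize import least_squares
import sys
def tri(obs):
    # obs: list of (cam,uv)
    A=[];b=[]
    for c,uv in obs:
        o,d=ray(c,uv); d/=np.linalg.norm(d); P=np.eye(3)-np.outer(d,d); A.append(P);b.append(P@o)
    return np.linalg.lstsq(np.vstack(A),np.hstack(b),rcond=None)[0]
def yaw(o):
    from scipy.spatial.transform import Rotation as R
    w,x,y,z=o["tool_rot"]; m=R.from_quat([x,y,z,w]).as_matrix(); return np.degrees(np.arctan2(m[1,1],m[0,1])),m
E
python3 - <<'E'
from look import *
o=get_obs(); print(o["t"],o["eef_pos"],yaw(o),o["q"])
Z=dict(tray_stop=.04,rack_push=.06,spanner_eye=.014,spanner=.01,hook_tip=.248,hook_seat=.215,busy_tip=.248,key_square_top=.063,key_round_top=.063,key_bar_top=.063,tray=0,panel=0,stand_free=0)
for n in ["wrist","side"]:
    c=snap(n); cv2.imwrite(f"pics/{n}1.png",c["img"])
    print(n,np.linalg.inv(c["world_to_cam"])[:3].round(3))
    for t,z in Z.items():
        for d in place_of(n,t)[:3]: print(n,t,round(d["confidence"],2),np.round(d["centre"],1),atz(c,d["centre"],z).round(4))
E
```

```text
3.25 [ 0.43608797 -0.10113887  0.34487629] (np.float64(-72.22361962376368), array([[ 9.52255295e-01,  3.05302766e-01, -2.72804585e-04],
       [ 3.05302682e-01, -9.52255310e-01, -3.10321544e-04],
       [-3.54521640e-04,  2.12217362e-04, -9.99999915e-01]])) [ 0.52492721  0.02119348 -0.43818287  1.88937207  0.00988207  1.23328899
 -1.17698402]
wrist [[ 0.305  0.919  0.25   0.5  ]
 [-0.952  0.294  0.081 -0.08 ]
 [ 0.001 -0.263  0.965  0.488]]
wrist tray_stop 0.77 [347.4 151.9] [ 0.5079 -0.1214  0.04  ]
wrist rack_push 0.69 [144.1  80.8] [0.511  0.1269 0.06  ]
wrist spanner_eye 0.84 [359.1 311.9] [ 0.2932 -0.2171  0.014 ]
wrist spanner_eye 0.57 [299.1  82.5] [ 0.5699 -0.0377  0.014 ]
wrist spanner 0.91 [288.8 136.1] [ 0.5039 -0.0435  0.01  ]
wrist spanner 0.9 [  6.3 256.7] [0.2187 0.2989 0.01  ]
wrist spanner 0.57 [388.9 324.2] [ 0.2859 -0.2688  0.01  ]
wrist hook_tip 0.74 [577.2 224.8] [ 0.5065 -0.2745  0.248 ]
wrist hook_seat 0.17 [475.  201.3] [ 0.4997 -0.2143  0.215 ]
wrist key_square_top 0.93 [576.8 227.1] [ 0.5088 -0.4253  0.063 ]
wrist key_square_top 0.41 [142.5  81.7] [0.5095 0.
[... 1246 characters left out ...]
08.8 165.1] [0.5352 0.2538 0.248 ]
side key_square_top 0.78 [423.1 383.9] [ 0.507  -0.4159  0.063 ]
side key_square_top 0.62 [273. 257.] [0.3683 0.1233 0.063 ]
side key_square_top 0.43 [402.7 381.3] [ 0.4719 -0.3924  0.063 ]
side key_round_top 0.59 [406.  361.1] [ 0.5068 -0.3483  0.063 ]
side key_round_top 0.25 [293.7 203.5] [0.5224 0.3592 0.063 ]
side key_bar_top 0.77 [388.4 345.5] [ 0.4947 -0.2929  0.063 ]
side key_bar_top 0.55 [346.2 293.8] [ 0.485  -0.0972  0.063 ]
side tray 0.74 [338.7 282.3] [0.5192 0.0172 0.    ]
side panel 0.75 [403.3 385. ] [ 0.4989 -0.3597  0.    ]
side stand_free 0.69 [294.3 204.1] [0.5576 0.45   0.    ]
side stand_free 0.34 [346.5 292.5] [ 0.5201 -0.0299  0.    ]
```

View pics/wrist1.png

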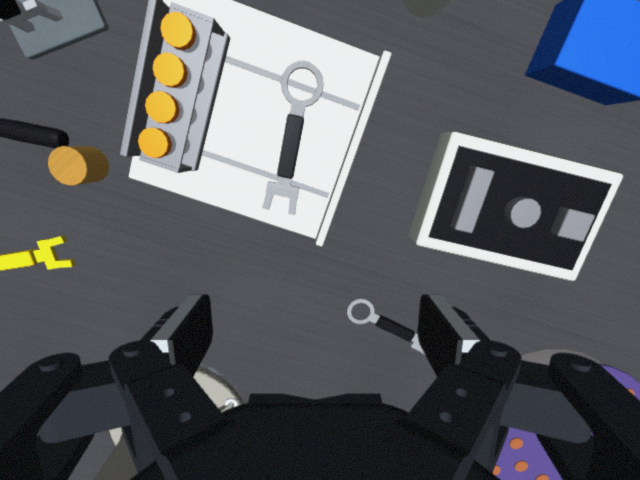

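Wrist view: the spanner's eye is at (302,84), its black grip runs from (296,117) to (286,177), and the stop wall from (388,55) to (320,243). The keys are at (475,200), (526,213) and (576,225).

```bash
python3 - <<'E'
from look import *
c=snap("wrist"); 
e=atz(c,(302,84),.014); a=atz(c,(296,117),.022); b=atz(c,(286,177),.022)
print("eye",e,"grip",a,b,(a+b)/2, np.degrees(np.arctan2(*(e-b)[[1,0]])))
m=[d for d in outline_of("wrist","spanner") if abs(d["centre"][0]-290)<25]
if m:
    ys,xs=np.nonzero(m[0]["pixels"]); p=np.array([atz(c,(x,y),.016) for x,y in zip(xs,ys)])
    q=p-p.mean(0); v=np.linalg.svd(q[:,:2],full_matrices=False)[2][0]; v*=np.sign(v[0]); print("pca",p.mean(0),np.degrees(np.arctan2(v[1],v[0])),(q[:,:2]@v).min(),(q[:,:2]@v).max())
p,q=atz(c,(388,55),.04),atz(c,(320,243),.04); print("stop",p,q,np.degrees(np.arctan2(*(p-q)[[1,0]])))
S,T=snap("scene"),snap("side")
for t in ["hook_tip","hook_seat","busy_tip","stand_free"]:
    for n,cc in(("scene",S),("side",T)):
        for d in place_of(n,t)[:2]: print(t,n,round(d["confidence"],2),np.round(d["centre"],1))
w=[cv2.resize(S["img"][80:260,340:480],None,fx=3.3,fy=3.3,interpolation=cv2.INTER_CUBIC),cv2.resize(T["img"][110:290,240:380],None,fx=3.3,fy=3.3,interpolation=cv2.INTER_CUBIC)]
h=cv2.hconcat([w[0][:,:400],w[1][:,:400]]);
cv2.imwrite("pics/hooks.png",cv2.hconcat([cv2.resize(S["img"][100:220,380:460],(400,600),interpolation=cv2.INTER_CUBIC),cv2.resize(T["img"][120:240,260:340],(400,600),interpolation=cv2.INTER_CUBIC)]))
E
```

```text
eye [ 0.56986145 -0.03993911  0.014     ] grip [ 0.52934804 -0.04485699  0.022     ] [ 0.45321086 -0.05429825  0.022     ] [ 0.49127945 -0.04957762  0.022     ] 7.01753789852241
pca [ 0.50159046 -0.04799368  0.016     ] 5.882928040155103 -0.09819369254463409 0.09465158019584785
stop [ 0.62695196 -0.12871956  0.04      ] [ 0.38510184 -0.12387865  0.04      ] -1.1466882627999824
hook_tip scene 0.9 [410.1 115.4]
hook_tip side 0.8 [282.5 146.7]
hook_seat scene 0.87 [419.2 130.8]
hook_seat scene 0.61 [332.7 473.9]
hook_seat side 0.55 [357.9 305.8]
hook_seat side 0.51 [269.9 258.3]
busy_tip scene 0.68 [388.1 159.6]
busy_tip scene 0.5 [386.3 382.8]
busy_tip side 0.6 [308.2 168.8]
stand_free scene 0.77 [416.1 190.1]
stand_free side 0.94 [294.1 203.9]
stand_free side 0.7 [320.8 245.3]
```

View pics/hooks.png

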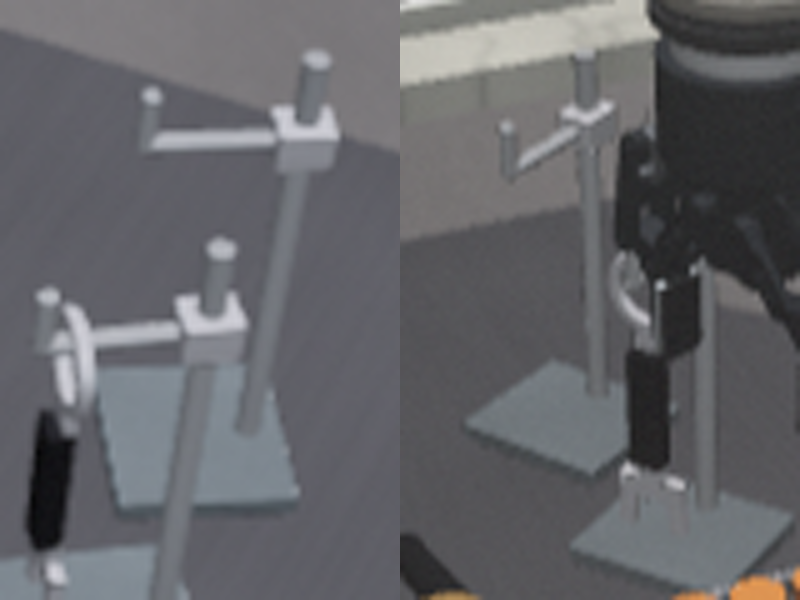

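Crop (5x): free hook tip is at (410.2,118.6) in scene and (281.4,145) in side; its rod top is at (443.4,111.6) and (296.8,131.2). Busy tip is at (389.4,159) in scene, its rod top at (424.4,148.8).

```bash
python3 - <<'E'
from look import *
S,T=snap("scene"),snap("side")
for n,a,b,z in [("tip",(410.2,118.6),(281.4,145),.248),("rod",(443.4,111.6),(296.8,131.2),.265)]:
    print(n,atz(S,a,z),atz(T,b,z),tri([(S,a),(T,b)]))
print("busy",atz(S,(389.4,159),.248),atz(S,(424.4,148.8),.265))
E
```

```text
tip [0.50945491 0.41231626 0.248     ] [0.50997607 0.4095844  0.248     ] [0.51003094 0.41091022 0.24815809]
rod [0.57770751 0.45566211 0.265     ] [0.57668691 0.44826097 0.265     ] [0.57827318 0.45477911 0.26365205]
busy [0.52513855 0.24863291 0.248     ] [0.58847943 0.30103159 0.265     ]
```

Emit:
carry_out(rows="20 18 -30 -5.6;21 18 -50 -5.7;20 17 -50 0;0 0 -50 0;0 0 -50 0;0 0 -45 0;0 0 -25 0;0 0 0 0;0 0 0 0", claw=50, force=60)

```text
t: 6.48
eef_pos: [0.4985, -0.0467, 0.0459]
tool_rot: [0.0, 0.998, 0.058, 0.001]
contact_force: [0.4, 0.1, 1.0]
gripper_width: 0.584
grasp_force: 0.0
```

```bash
python3 - <<'E'
from look import *
o=get_obs(); print(o["t"],o["eef_pos"],yaw(o)[0],o["gripper_width"])
c=snap("wrist"); cv2.imwrite("pics/w2.png",c["img"])
for t,z in(("spanner_eye",.014),("spanner",.01)):
    for d in place_of("wrist",t)[:2]: print(t,round(d["confidence"],2),np.round(d["centre"],1),atz(c,d["centre"],z))
E
```

```text
6.475 [ 0.49846319 -0.04670797  0.04590609] -83.38334008473691 0.583558592948196
spanner 0.83 [317.  269.2] [ 0.50142366 -0.04723519  0.01      ]
```

View pics/w2.png

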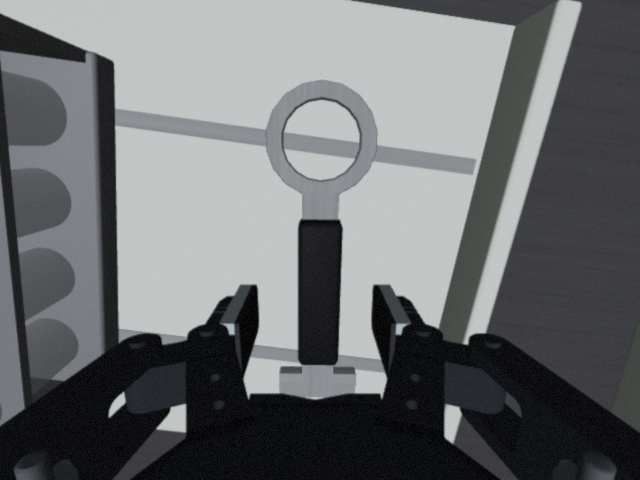

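The spanner is straight between the fingers: eye at (322,138), grip spanning rows 220–365. Next I descend, grip and lift.

Emit:
carry_out(rows="0 0 -20 0;0 0 -14 0;0 0 0 0;0 0 0 0")

```text
t: 7.12
eef_pos: [0.4979, -0.0467, 0.0114]
tool_rot: [0.0, 0.998, 0.058, 0.0]
contact_force: [0.1, 0.3, -0.7]
gripper_width: 0.586
grasp_force: 0.0
```

Emit:
carry_out(rows="0 0 0 0;0 0 0 0;0 0 0 0;0 0 0 0;0 0 0 0;0 0 0 0", claw=0, force=70)

```text
t: 7.88
eef_pos: [0.4981, -0.047, 0.0118]
tool_rot: [0.0, 0.998, 0.058, 0.001]
contact_force: [-0.7, -0.3, 6.2]
gripper_width: 0.233
grasp_force: 68.9
```

Emit:
carry_out(rows="0 0 5 0;0 0 15 0;0 0 30 0;0 0 40 0;0 0 50 0;0 0 50 0;0 0 50 0;0 0 40 0;0 0 0 0;0 0 0 0")

```text
t: 9.12
eef_pos: [0.4967, -0.0468, 0.2906]
tool_rot: [0.0, 0.998, 0.058, -0.0]
contact_force: [-0.8, 0.1, -1.5]
gripper_width: 0.233
grasp_force: 68.8
```

```bash
python3 - <<'E'
from look import *
o=get_obs(); print(o["t"],o["eef_pos"],yaw(o)[0],o["gripper_width"],o["contact_force"],o["torque"],o["grasp_force"])
c=snap("wrist"); cv2.imwrite("pics/w3.png",c["img"])
for d in recognise("wrist","spanner_eye")[:2]+place_of("wrist","spanner_eye")[:2]: print(d)
E
```

```text
9.125 [ 0.49673171 -0.04680551  0.29060301] -83.37233038809927 0.23268612438329384 [-0.80642998  0.07553939 -1.50199167] [ 0.04679135  0.00353206 -0.01643928] 68.82670283317566
{'centre': [57.7, 372.8], 'confidence': 0.95}
{'centre': [312.8, 218.9], 'confidence': 0.6}
{'centre': [7.2, 390.3], 'confidence': 0.66}
{'centre': [623.7, 45.2], 'confidence': 0.61}
```

View pics/w3.png

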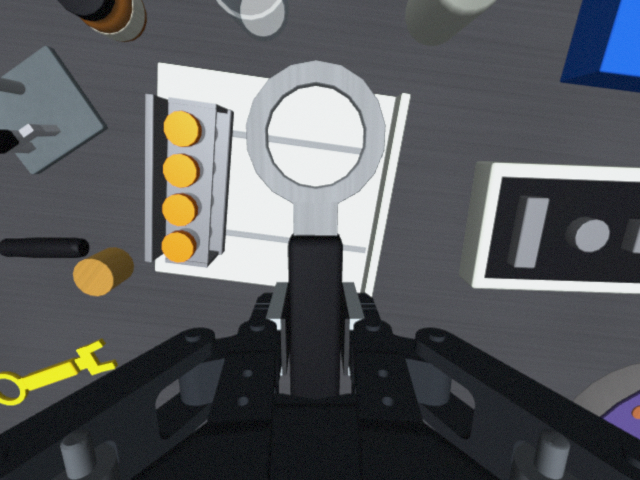

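Held well, with the eye at (316,136). I'll carry it over to the free hook at about z = 0.31.

Emit:
carry_out(rows="-10 25 20 0;-10 45 0 5;-10 50 0 5;-10 55 0 5;-5 55 0 5;-5 55 0 5.5;0 50 0 0;0 45 0 0;0 38 0 0;0 0 0 0")

```text
t: 10.52
eef_pos: [0.4457, 0.3743, 0.3096]
tool_rot: [-0.001, 0.96, 0.279, -0.001]
contact_force: [-0.6, -0.5, -1.0]
gripper_width: 0.232
grasp_force: 68.9
```

Emit:
carry_out(rows="0 0 0 0;0 0 0 0")

```text
t: 10.78
eef_pos: [0.4481, 0.3698, 0.3105]
tool_rot: [0.001, 0.961, 0.276, -0.0]
contact_force: [0.9, -0.4, -2.1]
gripper_width: 0.234
grasp_force: 68.9
```

```bash
python3 - <<'E'
from look import *
o=get_obs(); print(o["t"],o["eef_pos"],yaw(o)[0],o["q"])
c=snap("wrist"); z=o["eef_pos"][2]+.0022
print("eye",atz(c,(316,136),z), "offset",atz(c,(316,136),z)-o["eef_pos"])
print("pred tip px",pix(c,(.510,.411,.248)), "arm",pix(c,(.5185,.4163,.215)))
cv2.imwrite("pics/w4.png",c["img"])
print(place_of("wrist","hook_tip")[:2])
E
```

```text
10.775 [0.44805892 0.36975884 0.31050315] -57.98357913801153 [-0.17559864  0.35946947 -0.80225227  1.64679223  0.27013108  1.25167612
 -2.04379763]
eye [0.50906749 0.40734821 0.31270315] offset [0.06100857 0.03758937 0.0022    ]
pred tip px [310.78673984 134.63931647] arm [311.19875528 120.41069824]
[{'centre': [305.0, 134.7], 'confidence': 0.94}]
```

View pics/w4.png

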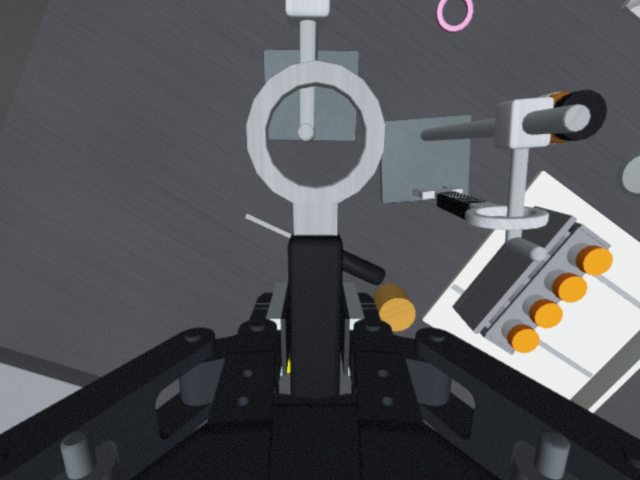

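The tip shows at (306,132) inside the ring, whose centre is (316,136), and the arm is aligned with the spanner. Shifting about +1, +7 mm and lowering.

Emit:
carry_out(rows="1 7 0 0;0 0 -20 0;0 0 -20 0;0 0 -10 0;0 0 0 0;0 0 0 0;0 0 0 0")

```text
t: 11.75
eef_pos: [0.4488, 0.3786, 0.2617]
tool_rot: [-0.0, 0.961, 0.277, 0.001]
contact_force: [0.5, 1.2, -0.8]
gripper_width: 0.238
grasp_force: 68.9
```

```bash
python3 - <<'E'
from look import *
o=get_obs(); print(o["t"],o["eef_pos"],yaw(o)[0])
c=snap("wrist"); z=o["eef_pos"][2]+.0022
print("eye",atz(c,(316,136),z))
for d in place_of("wrist","hook_tip")[:2]+recognise("wrist","hook_tip")[:2]: print(d["confidence"],d["centre"],atz(c,d["centre"],.248))
cv2.imwrite("pics/w5.png",c["img"][40:340,160:480])
E
```

```text
11.75 [0.44882519 0.37859079 0.26165239] -57.877575235517995
eye [0.5097805  0.41629026 0.26385239]
0.79 [317.8, 141.1] [0.50887383 0.41470965 0.248     ]
0.67 [319.0, 99.3] [0.5235208  0.42333483 0.248     ]
```

View pics/w5.png

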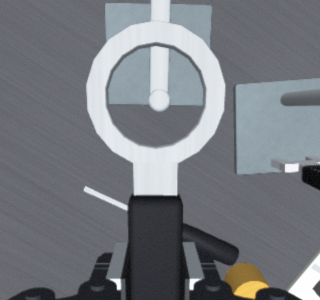

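Tip at (319,139) full-frame, ring centre (316,136): well centred. Lowering over the tip, then releasing.

Emit:
carry_out(rows="0 0 -10 0;0 0 -10 0;0 0 -10 0;0 0 -7 0;0 0 0 0;0 0 0 0")

```text
t: 12.65
eef_pos: [0.4487, 0.3785, 0.2242]
tool_rot: [-0.0, 0.961, 0.277, 0.0]
contact_force: [-0.4, -0.2, -2.2]
gripper_width: 0.238
grasp_force: 68.9
```

Emit:
carry_out(rows="0 0 0 0;0 0 0 0;0 0 0 0;0 0 0 0;0 0 0 0;0 0 0 0;0 0 0 0;0 0 0 0", claw=85)

```text
t: 13.65
eef_pos: [0.4486, 0.3782, 0.2239]
tool_rot: [0.0, 0.961, 0.277, 0.0]
contact_force: [0.1, 0.2, 0.1]
gripper_width: 0.997
grasp_force: 0.0
```

```bash
python3 - <<'E'
from look import *
o=get_obs(); print(o["t"],o["eef_pos"],o["contact_force"],o["gripper_width"])
c=snap("wrist"); s=snap("scene")
cv2.imwrite("pics/w6.png",cv2.hconcat([cv2.resize(c["img"],(400,300)),cv2.resize(s["img"][90:240,340:540],(400,300))]))
E
```

```text
13.65 [0.44858817 0.37820872 0.2239417 ] [0.08822578 0.15781448 0.12055936] 0.9969555626122055
```

View pics/w6.png

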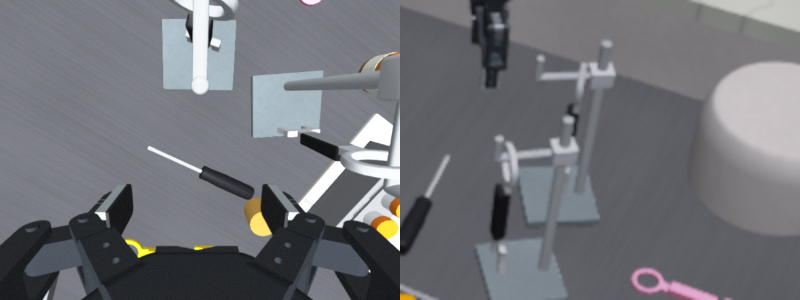

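The spanner hangs on the free hook's arm, with its eye over the arm near the clamp. Next I rise, close the fingers and go behind the rack's plate.

Emit:
carry_out(rows="0 0 30 0;0 0 35 0;0 0 40 0;8 -30 0 -5.5;8 -45 0 -5.5;8 -50 0 -5.5;8 -50 0 -5.5;9 -46 0 -5.5;0 0 0 -5.5;0 0 0 0", claw=0, force=40)

```text
t: 15.0
eef_pos: [0.4896, 0.1569, 0.3291]
tool_rot: [0.0, 1.0, -0.008, 0.0]
contact_force: [0.6, 0.1, 0.3]
gripper_width: -0.001
grasp_force: 0.0
```

Emit:
carry_out(rows="0 0 0 0;0 0 0 0")

```text
t: 15.25
eef_pos: [0.4894, 0.158, 0.3289]
tool_rot: [-0.0, 1.0, -0.006, -0.0]
contact_force: [-0.5, -0.3, 0.5]
gripper_width: -0.001
grasp_force: 0.0
```

```bash
python3 - <<'E'
from look import *
o=get_obs(); print(o["t"],o["eef_pos"],yaw(o)[0],o["gripper_width"],o["contact_force"])
for n in("wrist","scene","side"):
    c=snap(n)
    for d in place_of(n,"rack_push")[:2]: print(n,round(d["confidence"],2),np.round(d["centre"],1),atz(c,d["centre"],.06))
E
```

```text
15.25 [0.48939443 0.15801401 0.32893759] -90.7334192754628 -0.0011817354589731882 [-0.49924595 -0.2550601   0.46920651]
wrist 0.97 [338.7 188.4] [0.50969664 0.12962994 0.06      ]
scene 0.74 [357.2 240.8] [0.50537833 0.13978763 0.06      ]
scene 0.7 [410.8 317.4] [ 0.70681671 -0.00612948  0.06      ]
side 0.88 [319.6 244. ] [0.51114016 0.12856511 0.06      ]
```

Emit:
carry_out(rows="0 4 -50 0;0 0 -50 0;0 0 -50 0;0 0 -50 0;0 0 -40 0;0 0 -25 0;0 0 -14 0;0 0 0 0;0 0 0 0")

```text
t: 16.68
eef_pos: [0.4904, 0.1616, 0.051]
tool_rot: [-0.0, 1.0, -0.008, 0.001]
contact_force: [-0.2, 0.8, -0.4]
gripper_width: -0.004
grasp_force: 0.0
```

Emit:
carry_out(rows="0 -10 0 0;0 -15 0 0;0 -20 0 0;0 -25 0 0;0 -25 0 0;0 -25 0 0;0 -25 0 0;0 -20 0 0;0 -10 0 0;0 0 0 0")

```text
t: 17.92
eef_pos: [0.4896, -0.0152, 0.0501]
tool_rot: [0.0, 1.0, -0.009, 0.0]
contact_force: [1.1, -0.1, 1.1]
gripper_width: -0.002
grasp_force: 0.0
```

Emit:
carry_out(rows="0 -8 0 0;0 -5 0 0;0 -4 0 0;0 -3 0 0;0 0 0 0")

```text
t: 18.55
eef_pos: [0.4897, -0.0342, 0.0499]
tool_rot: [0.0, 1.0, -0.008, 0.0]
contact_force: [0.2, 0.7, -0.0]
gripper_width: 0.002
grasp_force: 0.4
```

Emit:
carry_out(rows="0 -2 0 0;0 -2 0 0;0 -2 0 0")

```text
t: 18.92
eef_pos: [0.4897, -0.0376, 0.05]
tool_rot: [-0.001, 1.0, -0.007, 0.0]
contact_force: [-1.1, 12.2, 0.4]
gripper_width: 0.005
grasp_force: 6.0
```

Emit:
carry_out(rows="0 -2 0 0;0 -2 0 0")

```text
t: 19.18
eef_pos: [0.4897, -0.0377, 0.0501]
tool_rot: [-0.003, 1.0, -0.005, 0.001]
contact_force: [-1.7, 21.7, 0.6]
gripper_width: -0.001
grasp_force: 11.1
```

The rack is home: it stopped at y = -0.0377 with the force rising to 22 N. Backing off and moving above the keys.

Emit:
carry_out(rows="0 15 0 0;0 15 0 0;0 0 50 0;0 0 50 0;0 0 50 0;0 -50 20 0;0 -60 0 0;0 -60 0 0;0 -60 0 0;0 -60 0 0")

```text
t: 20.42
eef_pos: [0.4891, -0.3059, 0.22]
tool_rot: [0.0, 1.0, -0.008, -0.0]
contact_force: [1.2, 0.7, -0.3]
gripper_width: -0.002
grasp_force: 0.0
```

Emit:
carry_out(rows="0 -60 0 0;0 -50 0 0;0 0 0 0;0 0 0 0")

```text
t: 20.92
eef_pos: [0.4896, -0.4131, 0.2195]
tool_rot: [-0.0, 1.0, -0.008, -0.0]
contact_force: [0.1, 0.5, 0.7]
gripper_width: 0.001
grasp_force: 0.0
```

```bash
python3 - <<'E'
from look import *
o=get_obs(); print(o["t"],o["eef_pos"],yaw(o)[0])
c=snap("wrist"); s=snap("scene");T=snap("side")
for t in("key_square_top","key_round_top","key_bar_top"):
    for n,cc in(("wrist",c),("scene",s),("side",T)):
        for d in place_of(n,t)[:2]: print(t,n,round(d["confidence"],2),np.round(d["centre"],1),atz(cc,d["centre"],.063))
for n,cc in(("wrist",c),("scene",s),("side",T)):
  for t,z in(("rack_push",.06),("tray_stop",.04)):
    for d in place_of(n,t)[:1]: print(t,n,round(d["confidence"],2),atz(cc,d["centre"],z))
cv2.imwrite("pics/w7.png",cv2.hconcat([cv2.resize(c["img"],(400,300)),cv2.resize(s["img"][90:390,200:600],(400,300))]))
E
```

```text
20.925 [ 0.48957008 -0.41306363  0.21954258] -90.88123075316814
key_square_top wrist 0.86 [328.3 203.5] [ 0.50945956 -0.42471129  0.063     ]
key_square_top wrist 0.53 [258.9 200.2] [ 0.51332997 -0.36430132  0.063     ]
key_square_top scene 0.85 [227.7 438.4] [ 0.50655472 -0.42387727  0.063     ]
key_square_top scene 0.36 [318.9 292.8] [ 0.49801209 -0.04476985  0.063     ]
key_square_top side 0.93 [422.6 383.4] [ 0.5067452  -0.41437522  0.063     ]
key_round_top wrist 0.95 [248.2 208.5] [ 0.50618825 -0.35449688  0.063     ]
key_round_top scene 0.68 [247.1 404.7] [ 0.50189059 -0.34952022  0.063     ]
key_round_top scene 0.22 [409.1 116.8] [0.42860906 0.65612634 0.063     ]
key_round_top side 0.54 [407.5 362.3] [ 0.50803496 -0.35259561  0.063     ]
key_bar_top wrist 0.98 [172.4 216.9] [ 0.49979562 -0.28714481  0.063     ]
key_bar_top scene 0.8 [263.1 374.8] [ 0.49525074 -0.27947385  0.063     ]
key_bar_top scene 0.6 [400.1 228.9] [0.58337699 0.22336656 0.063     ]
key_bar_top side 0.69 [388.1 344.9] [ 0.49496312 -0.291034    0.063     ]
tray_stop wrist 0.87 [ 0.50500362 -0.11928176  0.04      ]
rack_push scene 0.79 [ 0.4995042 -0.0437084  0.06     ]
tray_stop scene 0.86 [ 0.50291375 -0.12224257  0.04      ]
rack_push side 0.8 [ 0.5036999  -0.05392236  0.06      ]
tray_stop side 0.6 [ 0.50320873 -0.1200002   0.04      ]
```

View pics/w7.png

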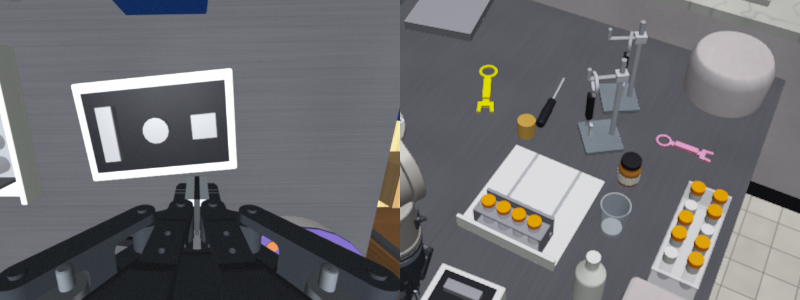

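The scene shows the rack against the stop and the spanner still hung. In the left half, the keys are at (204,126) square, (155,131) round and (107,134) bar. Pressing the square key first.

Emit:
carry_out(rows="18 -10 -50 0;0 0 -50 0;0 0 -40 0;0 0 -10 0;0 0 -6 0;0 0 -4 0;0 0 -4 0;0 0 -3 0;0 0 -1.5 0;0 0 0 0")

```text
t: 23.08
eef_pos: [0.5087, -0.4245, 0.0566]
tool_rot: [0.001, 1.0, -0.008, 0.001]
contact_force: [-10.1, 5.9, 29.7]
gripper_width: 0.002
grasp_force: 15.1
```

```bash
python3 - <<'E'
from look import *
o=get_obs(); print(o["t"],o["eef_pos"],o["contact_force"])
E
```

```text
23.075 [ 0.50874888 -0.42453967  0.05658037] [-10.06393732   5.92004651  29.74632732]
```

Square is fully down (z = 0.0566, 30 N). Next the round key.

Emit:
carry_out(rows="0 0 10 0;0 0 25 0;-1 34 0 0;0 34 0 0;0 0 -18 0;0 0 -6 0;0 0 -5 0;0 0 -3 0;0 0 -1 0;0 0 0 0")

```text
t: 24.32
eef_pos: [0.5061, -0.3568, 0.0565]
tool_rot: [0.001, 1.0, -0.009, -0.001]
contact_force: [-10.9, 6.1, 29.6]
gripper_width: 0.003
grasp_force: 14.5
```

Round is fully down. Next the bar at about (0.499, -0.288).

Emit:
carry_out(rows="0 0 10 0;0 0 25 0;-4 34 0 0;-4 34 0 0;0 0 -18 0;0 0 -6 0;0 0 -5 0;0 0 -3 0;0 0 -1 0;0 0 0 0")

```text
t: 25.58
eef_pos: [0.4981, -0.2892, 0.0569]
tool_rot: [0.001, 1.0, -0.009, -0.001]
contact_force: [-6.6, 1.7, 15.5]
gripper_width: 0.004
grasp_force: 7.9
```

Emit:
carry_out(rows="0 0 15 0;0 0 30 0;0 0 50 0;0 0 50 0;0 0 50 0;0 0 0 0;0 0 0 0;0 0 0 0")

```text
t: 26.58
eef_pos: [0.4978, -0.2876, 0.249]
tool_rot: [-0.001, 1.0, -0.008, -0.001]
contact_force: [0.3, 0.1, 0.2]
gripper_width: -0.001
grasp_force: 0.0
```

```bash
python3 - <<'E'
from look import *
o=get_obs(); print(o["t"],o["eef_pos"],o["contact_force"])
print(hand_in())
E
```

```text
26.575 [ 0.49776958 -0.28763044  0.24897925] [0.34934279 0.14167338 0.15493258]
the job is handed in; nothing more can be done
None
```

I handed the job in at 26.6 s: the spanner hangs on the free hook, the rack is home against the stop, and the square, round and bar keys were each pressed fully down in that order and let up (no verdict was returned).

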